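# Clamp a sharpening stone in its bench holder

## Robot

A 7-joint arm with a two-finger parallel gripper is mounted at the origin on a cart in front of the work surface, level with it; the furniture and walls round the work are solid. World frame = base frame: x ahead of the robot, y to its left, z up, the work surface at z = 0. Lengths are in mm, angles in rad, forces in N, time in s.
With the tool pointing down it reaches from about 400 to 875 mm from the base axis. Payload 4.4 kg.
Tool frame: the origin (TCP) lies at the very end of the fingers, on their centre line; the grasp point (between the pads) lies 19 mm behind it (ctrl.grasp_offset is the distance from the TCP to the grasp point, in mm); z points along the fingers, y is the line along which they close (so a half turn about z gives the same grasp; the last joint's range is limited). The gripper opens to 85 mm and grips with 20 to 120 N. Pads are 22 mm wide; open, the fingers measure 114 mm over their backs; the gripper's body (76 mm by 85 mm) begins 54 mm behind the grasp point. The pads swing forward as they close: fully open they stand 13 mm farther back than shut.
Start: joints at [1.184, 0.628, 0.038, 1.517, -0.027, 0.996, -0.02], TCP at [204.99, -616.844, 231.313] pointing down, gripper open.
Joint ranges: [-3.06, 3.06], [-0.37, 2.12], [-1.25, 1.32], [0.18, 2.47], [-1.1, 4.24], [0.23, 1.98], [-2.94, 2.94]. Speed limits (rad/s): [2.57, 2.57, 3.14, 3.14, 3.14, 3.14, 3.14].

## Interface

Orientations are given as [roll, pitch, yaw] about the fixed x, y, z axes, in that order (R = Rz(yaw) Ry(pitch) Rx(roll)).
In Python, from cell import status, cams, ctrl gives the robot as it stands.
- The arm moves only by the tool move_arm, never from a script. Its argument "plan" is a list of rows, each a list of 3 entries, a list of its own where there are three numbers: the shift along the world's x, y, z in mm, then the turn, a rotation vector about the world's x, y, z in degrees, then the opening, from 0 (shut) to 1 (fully open). In form: [[[x, y, z], [wx, wy, wz], gripper], ...]. A call has 1 to 10 rows; each row shifts and turns the commanded pose from where the row before left it; what a row does not reach is not made up. A row lasts 1/8 s, in which the tool goes at most 62.5 mm and 10.7 degrees, less where a joint would pass 70% of its speed; a pose out of reach is approached as far as the arm can. A call with a gripper value outside its range is refused whole. The fingers move at their own pace and stop on an object; the grip force is fixed at half the most. Time passes only in rows, so rows that do not move let the fingers close. It gives the time, the measured TCP pose, the force, the opening and the grip force at its end, in the units of the state.
- status.read_state(): the state, without advancing time (a new reading comes with each control period).
- cams.get_image(name): name is "scene" or "top"; returns the picture (420x560x3 uint8, blue, green, red); there is no depth.
- cams.camera_params(name): a dict with "K" (3x3 intrinsics, pixels), "pose" (4x4, takes a point from camera to world coordinates). Camera axes: x right, y down, z forward; pixel columns grow to the right and rows downward; lengths in mm; the calibration is good to about 2 mm. A picture is of the moment at which its call begins. camera_params takes no time and is no camera call.
- ctrl.finish_job(): hands the job in; it is judged then, once.
The state is a dict: "clock": time; "qpos": joint angles; "qd": joint speeds; "tau": joint torques, N m; "eef_pos": TCP position; "tool_rot": TCP orientation; "force": force on the tool from outside, world axes, zero at the start; "torque": the same for the moment, N m; "width": finger opening in mm; "gripper_force": force on a finger pad.
Only numpy, scipy, OpenCV 4.12 (cv2) and the standard library are available. Lean on these libraries where they do the work, as an engineer would, in place of code of your own. Each camera call takes 0.05 s, during which the arm holds its last target. There are 200 camera calls.

## Task

Set the brick-red sharpening stone up in the bench stone holder: throw the holder's red-barred lever up into its open notch so that the sprung jaw is held back, lay the stone gently (no dropping) on the bed, centred and square, and let go of it, then throw the lever back fully down so that the jaw springs shut on the stone and holds it against the end stop. Leave the cream stone and the other things on the counter where they are.

Things in the scene. Friction and masses are not known exactly. Their poses are not given: they have to be found in the camera images.
- stone_holder: Bench holder for sharpening stones, fixed to the counter on rubber feet 82 mm wide; dark casting 265 mm long, 345 mm with the lever. Origin: on the counter under the bed; x runs along the bed from the fixed end stop (-x end) to the sprung jaw and lever (+x end); z up. Dark side plates (43 mm over both, x = 112 to 150 mm, up to z = 72 mm) carry the lever's pivot.
- lever (a joint): Cocking lever: hinge parallel to the holder's y at x = 131, z = 53 mm. 0 = fully down, leaning outward from the bed 60 degrees off upright (white mark). Grows as it is raised over towards the bed. 1.31 = end of travel in the open notch (red mark), 15 degrees past upright. From 0.4 to 1.0 the spring resists (about 8 N at the bar); beyond 1.1 it drops into the notch and stays; 5 to 8 N frees it.
- bed_seat (a point): Where the middle of a seated stone's underside belongs: x = -5, y = 0, z = 30 mm in the holder's frame, on the tops of two black rubber strips. The bed is 40 mm wide, narrower than the stone. Free length with the jaw held open: 194 mm (x = -95 to +99 mm), with it shut and empty 176 mm.
- end_stop (a point): Middle of the end stop's rubber face, at x = -95, z = 33 mm in the holder's frame; the face is 44 mm wide and looks to +x; the stop's top is at z = 46 mm.
- lever_bar (a point): Middle of the lever's red cross bar (17 mm thick, 57 mm long, parallel to the holder's y axis). Lever down: at x = 204, z = 95 mm in the holder's frame; in the open notch: at x = 109, z = 135 mm. The lever's shank below it is 20 mm wide.
- jaw (a joint): Sprung jaw, hinged low down in the holder. 0 = shut with nothing in it, 0.13 rad = shut on the stone, about 0.58 rad = held open by the lever. Its spring shuts it with about 14 N.
- jaw_nose (a point): Middle of the jaw's rubber nose bar (10 mm thick).
- red_stone: Loose brick-red sharpening stone, a 180 x 52 x 25 mm block, about 0.45 kg, lying flat. Origin: centre of its underside; x along its length, y across its width, z up. Either end may go to the stop.
- red_stone_mid (a point): Centre of the brick-red stone.
- cream_stone: Loose cream-coloured stone of the same size, 180 x 52 x 25 mm, lying flat on the counter; to be left alone. Origin: centre of its underside, x along its length.
- stone_cup: Loose grey-brown stoneware cup, 68 mm wide, 62 mm high, to the right of the knife block; to be left alone. Origin: centre of its underside.
- kitchen_timer: Loose white kitchen timer, 53 x 70 x 50 mm, to the left of the knife block; to be left alone. Origin: centre of its underside.
- salt_ramekin: Loose white ramekin, 70 mm wide, 42 mm high, among the ramekins at the back right; to be left alone. Origin: centre of its underside.
Not all that is in view belongs to the job. Of the things that look like the red_stone, take the one that is farthest to the robot's left at the start.

How it is judged:
By the outcome, as a careful person would: the job done as asked, in the order asked, and still so for the second after the job is handed in, with the robot touching nothing.
It also fails if it takes over 72 s, if anything falls off the work surface, if the arm or the gripper's body presses on something with over 40 N, if the wrist force passes 120 N, or if a joint passes its speed limit or range.

## Working session

There is one attempt and no reset: what is moved stays moved. The work goes in short steps, Python scripts to look and compute and a tool call to move; the robot and the scene stay as the last step left them, time stands still between calls to the robot, and variables do not carry over. Pictures are saved under pics/ and viewed, at most 10 in all, crops included, and the job is handed in when it is done.

Besides the shell and the picture viewer there is one more tool, called after "Call:" as name(argument=value, ...), one argument or row to a line, values as JSON. move_arm: Moves the arm, as the interface text tells. Its arguments: {"type":"object","properties":{"plan":{"type":"array","items":{"type":"array"}}},"required":["plan"]}

```bash
mkdir -p pics
python3 - <<'E'
from cell import status,cams,ctrl
import cv2,numpy as np
for n in("scene","top"):
    cv2.imwrite(f"pics/{n}0.png",cams.get_image(n)); p=cams.camera_params(n); print(n,np.round(p["K"],1).tolist(),np.round(p["pose"],3).tolist())
s=status.read_state();print(s)
E
```

```text
scene [[482.8, 0.0, 281.4], [0.0, 482.8, 208.2], [0.0, 0.0, 1.0]] [[-0.691, 0.32, -0.648, 1676.1], [0.722, 0.275, -0.634, 1022.581], [-0.024, -0.907, -0.421, 832.512], [0.0, 0.0, 0.0, 1.0]]
top [[509.4, 0.0, 281.8], [0.0, 509.4, 207.0], [0.0, 0.0, 1.0]] [[0.353, -0.905, 0.237, 177.681], [-0.936, -0.343, 0.083, -245.04], [0.006, -0.252, -0.968, 1487.657], [0.0, 0.0, 0.0, 1.0]]
{'clock': 0.1, 'qpos': array([ 1.18417845,  0.6292481 ,  0.03845822,  1.51828796, -0.02698381,
        0.99631266, -0.01996684]), 'qd': array([-0.00018749, -0.00295848, -0.0012732 , -0.00242742,  0.00133248,
       -0.00136339, -0.00100051]), 'tau': array([ 2.83931535e-03, -5.64536119e+01,  1.23073764e+00, -1.93975604e+01,
        1.14836570e-02,  5.36205713e-03,  1.30017060e-05]), 'eef_pos': array([ 204.80792309, -616.28435843,  230.47851013]), 'tool_rot': array([-3.13985538e+00,  3.92820866e-05,  3.20848542e-01]), 'force': array([-0.24473778,  0.19970641,  0.29416678]), 'torque': array([ 0.01877357, -0.00692272, -0.00358319]), 'gripper_force': 0.0, 'width': 85.11610201724682}
```

View pics/scene0.png

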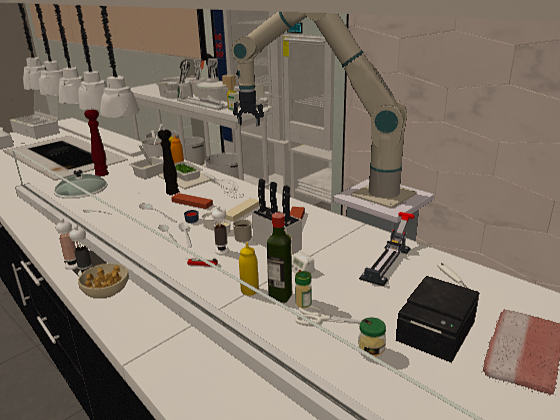

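View pics/top0.png

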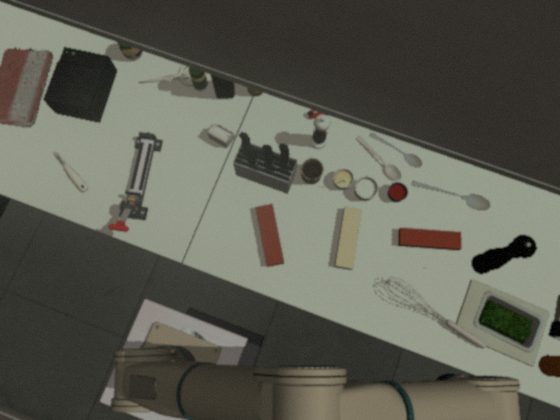

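Candidates in the top view are a red stone at (270,235), a red block at (430,239) and a pink cloth at (22,87). The one farthest to the robot's left is at (270,235). The cream stone is at (348,238). The holder runs from the stop at (148,140) to the lever's bar at (119,226). I'll check this in one crop and measure.

```bash
cat > h.py <<'E'
from cell import status,cams,ctrl
import cv2,numpy as np
def ray(n,u,v,z):
    p=cams.camera_params(n);T=np.array(p["pose"]);d=T[:3,:3]@np.linalg.inv(p["K"])@[u,v,1]
    return T[:3,3]+d*(z-T[2,3])/d[2]
def proj(n,P):
    p=cams.camera_params(n);T=np.array(p["pose"]);c=np.array(p["K"])@(T[:3,:3].T@(np.asarray(P,float)-T[:3,3]));return c[:2]/c[2]
def redblobs(im,n,z,box=None,mn=40):
    b,g,r=[im[...,i].astype(int) for i in range(3)]
    m=((r>1.8*g)&(r>60)).astype(np.uint8)
    k,l,st,c=cv2.connectedComponentsWithStats(m)
    for i in range(1,k):
        if st[i,4]<mn: continue
        ys,xs=np.where(l==i)
        W=np.array([ray(n,u,v,z)[:2] for u,v in zip(xs,ys)],np.float32)
        R=cv2.minAreaRect(W); print(n,"px",c[i].round(1),st[i,4],"rect",np.round(R[0],1),np.round(R[1],1),round(R[2],1),"box",np.round(cv2.boxPoints(R)).tolist())
E
python3 - <<'E'
from h import *
im=cv2.imread("pics/top0.png"); redblobs(im,"top",25); redblobs(im,"top",95)
a=cv2.resize(im[115:245,85:305],None,fx=3.6,fy=3.6,interpolation=cv2.INTER_CUBIC)
cv2.imwrite("pics/c1.png",np.clip(a*1.5,0,255).astype(np.uint8))
E
```

```text
top px [396.8 191.6] 188 rect [ 703.4 -424. ] [46.  44.7] 47.4 box [[671.0, -426.0], [704.0, -456.0], [735.0, -422.0], [702.0, -392.0]]
top px [118.6 226.2] 106 rect [315.4 309.6] [24.8 54.1] 12.5 box [[297.0, 333.0], [309.0, 280.0], [333.0, 286.0], [322.0, 339.0]]
top px [429.4 238.5] 957 rect [ 600.7 -556.4] [ 47.6 173.1] 16.4 box [[553.0, -480.0], [602.0, -646.0], [648.0, -633.0], [599.0, -467.0]]
top px [396.8 191.6] 188 rect [ 678.2 -415.4] [43.8 42.5] 47.5 box [[648.0, -417.0], [679.0, -446.0], [709.0, -414.0], [677.0, -385.0]]
top px [118.6 226.2] 106 rect [308.8 283. ] [23.6 51.5] 12.5 box [[292.0, 306.0], [303.0, 255.0], [326.0, 260.0], [315.0, 311.0]]
top px [429.4 238.5] 957 rect [ 580.5 -541.5] [ 45.3 164.8] 16.4 box [[535.0, -469.0], [582.0, -627.0], [626.0, -614.0], [579.0, -456.0]]
```

View pics/c1.png

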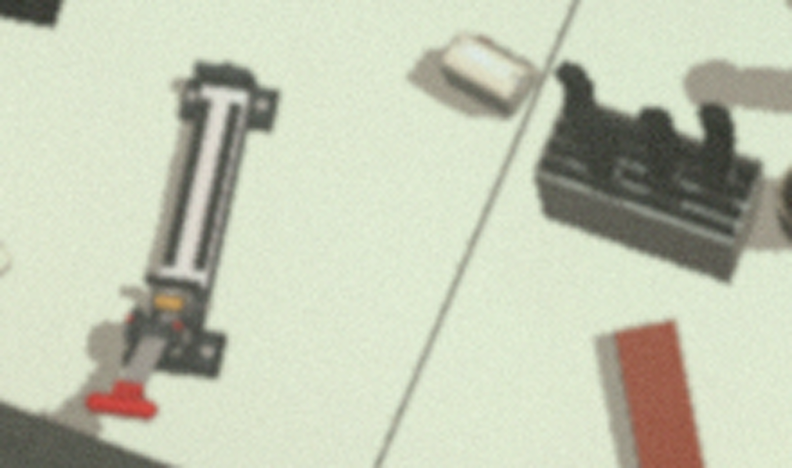

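The crop shows the red stone, plain and brick-red, at the lower right. The holder has its lever down, with the bar at crop (121,402), which is image (118.6,226). I'll compute the poses.

Run:
```python
from h import *
im=cv2.imread("pics/top0.png")
hsv=cv2.cvtColor(cv2.GaussianBlur(im,(3,3),0),cv2.COLOR_BGR2HSV)
m=(((hsv[...,0]<10)|(hsv[...,0]>172))&(hsv[...,1]>95)).astype(np.uint8); m[:, :240]=0;m[:,300:]=0;m[:195]=0;m[275:]=0
ys,xs=np.where(m); W=np.array([ray("top",u,v,25)[:2] for u,v in zip(xs,ys)],np.float32)
R=cv2.minAreaRect(W);print("stone",R,cv2.boxPoints(R).round(),len(xs),"mean",W.mean(0))
c=lambda x,y,z:ray("top",x/3.6+85-.36,y/3.6+115-.36,z)
a,b=c(221,107,30),c(187,267,30);d=b-a;print(a,b,"yaw",np.degrees(np.arctan2(d[1],d[0])),np.linalg.norm(d))
L,Rr=c(92,401,95),c(153,411,95);print("bar",L,Rr,(L+Rr)/2)
print("stop",c(200,70,46),c(250,78,46))
th=np.arctan2(d[1],d[0]);bar=(L+Rr)/2
# joint fit: yaw + origin from model points
from scipy.optimize import least_squares
mod=np.array([[204,28,95],[204,-28,95],[-95,22,46],[-95,-22,46],[0,12,30],[0,-12,30]],float)
o=bar[:2]-204*np.array([np.cos(th),np.sin(th)]);print("origin from bar",o)
o=np.r_[o]
def P(t,o,p):return np.array([o[0]+np.cos(t)*p[0]-np.sin(t)*p[1],o[1]+np.sin(t)*p[0]+np.cos(t)*p[1],p[2]])
for p in [[-95,22,46],[-95,-22,46],[131,0,53],[150,21,72],[150,-21,72],[-95,20,30]]:
    q=proj("top",P(th,o,p));print(p,((q-[85,115])*3.6+1.3).round(),q.round(1),proj("scene",P(th,o,p)).round())
```

```text
Traceback (most recent call last):
  File "h.py", line 4, in ray
    p=cams.camera_params(n);T=np.array(p["pose"]);d=T[:3,:3]@np.linalg.inv(p["K"])@[u,v,1]
ValueError: time passes only in moves, steps and waits
```

```bash
python3 - <<'E'
s=open('h.py').read().replace('cams.camera_params(n)','CP[n]').replace('import cv2,numpy as np\n','import cv2,numpy as np\nCP={n:cams.camera_params(n) for n in("scene","top")}\ndef holder(t,o,p):return np.array([o[0]+np.cos(t)*p[0]-np.sin(t)*p[1],o[1]+np.sin(t)*p[0]+np.cos(t)*p[1],p[2]])\n',1)
open('h.py','w').write(s)
E
python3 - <<'E'
from h import *
im=cv2.imread("pics/top0.png")
hsv=cv2.cvtColor(cv2.GaussianBlur(im,(3,3),0),cv2.COLOR_BGR2HSV)
m=(((hsv[...,0]<10)|(hsv[...,0]>172))&(hsv[...,1]>95)).astype(np.uint8); m[:, :240]=0;m[:,300:]=0;m[:195]=0;m[275:]=0
ys,xs=np.where(m); W=np.array([ray("top",u,v,25)[:2] for u,v in zip(xs,ys)],np.float32)
R=cv2.minAreaRect(W);print("stone",R,cv2.boxPoints(R).round(),len(xs),"mean",W.mean(0))
c=lambda x,y,z:ray("top",x/3.6+85-.36,y/3.6+115-.36,z)
a,b=c(221,107,30),c(187,267,30);d=b-a;print(a,b,"yaw",np.degrees(np.arctan2(d[1],d[0])),np.linalg.norm(d))
L,Rr=c(92,401,95),c(153,411,95);bar=(L+Rr)/2;print("bar",L,Rr,bar)
print("stop",c(200,70,46),c(250,78,46))
th=np.arctan2(d[1],d[0])
o=bar[:2]-204*np.array([np.cos(th),np.sin(th)]);print("origin from bar",o)
for p in [[-95,22,46],[-95,-22,46],[131,0,53],[150,21,72],[150,-21,72],[-95,20,30],[204,0,95]]:
    q=proj("top",holder(th,o,p));print(p,((q-[85,115])*3.6+1.3).round(),q.round(1),proj("scene",holder(th,o,p)).round())
E
```

```text
stone ((446.1177673339844, -113.36754608154297), (175.42864990234375, 47.544761657714844), 31.675338745117188) [[ 359. -139.]
 [ 384. -180.]
 [ 533.  -88.]
 [ 508.  -47.]] 952 mean [ 444.6408  -114.30852]
[573.2955669  337.42902073  30.        ] [434.45220075 304.94003235  30.        ] yaw -166.82989867368585 142.5938802690987
bar [298.25904646 303.65362256  95.        ] [307.7886431  256.13190281  95.        ] [303.02384478 279.89276269  95.        ]
stop [593.00699175 361.36517272  46.        ] [601.35382231 319.09200811  46.        ]
origin from bar [501.65822265 326.37269309]
[-95, 22, 46] [241.  77.] [151.5 136.1] [367. 266.]
[-95, -22, 46] [189.  71.] [137.2 134.3] [381. 270.]
[131, 0, 53] [157. 329.] [128.4 206.1] [398. 235.]
[150, 21, 72] [172. 350.] [132.3 211.8] [394. 227.]
[150, -21, 72] [120. 343.] [117.9 209.9] [406. 229.]
[-95, 20, 30] [243.  84.] [152.1 138.1] [367. 271.]
[204, 0, 95] [122. 406.] [118.7 227.4] [406. 216.]
```

Holder origin is about (502,320) with yaw 191.6°. The lever bar is at about (302,280,95). The red stone is at (446,-114) with its long axis at 31.7°. I'll grip the bar beside the shank, on the holder's -y side, and swing it over first.

Call:
move_arm(
  plan=[
    [[21.5,39.7,7],[0,0,8.3],1],
    [[21.5,39.7,7],[0,0,8.3],1],
    [[21.5,39.7,7],[0,0,8.3],1],
    [[21.5,39.7,7],[0,0,8.3],1],
    [[21.5,39.7,7],[0,0,8.3],1],
    [[21.5,39.7,7],[0,0,8.3],1],
    [[21.5,39.7,7],[0,0,8.3],1],
    [[21.5,39.7,7],[0,0,8.3],1],
    [[21.5,39.7,7],[0,0,8.3],1],
    [[21.5,39.7,7],[0,0,8.5],1],
  ],
)

```text
clock: 1.35
eef_pos: [420.3, -218.5, 301.4]
tool_rot: [-3.141, -0.0, 1.778]
force: [-0.1, -0.0, 0.3]
width: 85.3
gripper_force: 0.0
```

Call:
move_arm(
  plan=[
    [[8,44,0],[0,0,0],1],
    [[8,44,0],[0,0,0],1],
    [[8,44,0],[0,0,0],1],
    [[8,44,0],[0,0,0],1],
    [[8,44,0],[0,0,0],1],
    [[-7.5,47.5,0],[0,0,0],1],
    [[-7.5,47.5,0],[0,0,0],1],
    [[-7.5,47.5,0],[0,0,0],1],
    [[-7.5,47.5,0],[0,0,0],1],
    [[0,0,0],[0,0,0],1],
  ],
)

```text
clock: 2.6
eef_pos: [428.6, 194.3, 301.4]
tool_rot: [3.141, -0.002, 1.78]
force: [-1.2, -0.2, -0.5]
width: 85.4
gripper_force: 0.0
```

Call:
move_arm(
  plan=[
    [[-26,21,-28],[0,0,0],1],
    [[-26,21,-28],[0,0,0],1],
    [[-26,21,-28],[0,0,0],1],
    [[-26,21,-28],[0,0,0],1],
    [[-26,21,-28],[0,0,-0.4],1],
    [[0,0,0],[0,0,0],1],
  ],
)

```text
clock: 3.35
eef_pos: [297.6, 294.9, 159.9]
tool_rot: [-3.138, 0.002, 1.77]
force: [-0.5, -0.5, -0.5]
width: 85.1
gripper_force: 0.0
```

Run:
```python
from h import *
s=status.read_state();print(s["eef_pos"],s["qpos"].round(2),s["tool_rot"])
a=cams.get_image("top")[90:250,60:260];b=cams.get_image("scene")[170:330,310:510]
f=lambda a:np.clip(cv2.resize(a,None,fx=2,fy=2*1.8,interpolation=cv2.INTER_CUBIC)*1.3,0,255).astype(np.uint8)
f=lambda a:cv2.resize(a,(400,320),interpolation=cv2.INTER_CUBIC)
cv2.imwrite("pics/l1.png",np.hstack([np.clip(f(a)*1.5,0,255).astype(np.uint8),f(b)]))
```

```text
[297.57675056 294.91873056 159.85143611] [-0.49  0.47 -0.5   2.19  0.41  0.57 -1.09] [-3.13777225e+00  1.94062369e-03  1.77043814e+00]
```

View pics/l1.png

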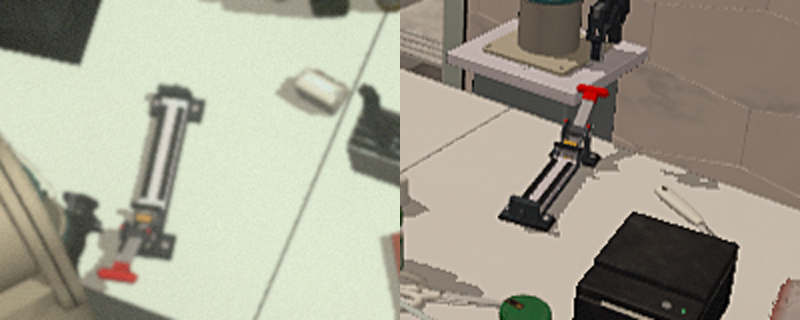

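The top half shows the lever bar at composite (117,271) and the gripper at about (78,235). In the scene half the gripper is at (608,25), behind and above the bar at (592,93). I'll check the projections, because the gripper looks off.

Run:
```python
from h import *
s=status.read_state();p=s["eef_pos"]
for n,o in(("top",(60,90)),("scene",(310,170))):
    for q in (p,p+[0,0,60],[302,279.5,95]):
        print(n,np.round(q),((proj(n,q)-o)*2+([0,0] if n=="top" else [400,0])).round())
```

```text
top [300. 294. 161.] [ 91. 262.]
top [300. 294. 221.] [ 76. 252.]
top [302. 280.  95.] [117. 276.]
scene [300. 294. 161.] [603.  58.]
scene [300. 294. 221.] [606.  25.]
scene [302. 280.  95.] [591.  91.]
```

Call:
move_arm(
  plan=[
    [[1,4,-28],[0,0,0],1],
    [[1,4,-27],[0,0,0],1],
    [[0,0,-14],[0,0,0],1],
    [[0,0,-13],[0,0,0],1],
    [[0,0,0],[0,0,0],1],
  ],
)

```text
clock: 4.08
eef_pos: [303.3, 302.1, 79.3]
tool_rot: [3.141, 0.001, 1.763]
force: [-0.7, 0.1, -0.3]
width: 85.7
gripper_force: 0.0
```

Call:
move_arm(
  plan=[
    [[0,0,0],[0,0,0],0.3],
    [[0,0,0],[0,0,0],0.3],
    [[0,0,0],[0,0,0],0.3],
    [[0,0,0],[0,0,0],0.3],
  ],
)

```text
clock: 4.58
eef_pos: [300.9, 303.2, 79.5]
tool_rot: [-3.141, -0.0, 1.767]
force: [-3.1, 0.1, 2.2]
width: 25.5
gripper_force: 2.1
```

Run:
```python
from h import *
a=cams.get_image("top")[170:250,70:170];b=cams.get_image("scene")[180:260,360:460]
f=lambda a:cv2.resize(a,(400,320),interpolation=cv2.INTER_CUBIC)
cv2.imwrite("pics/l2.png",np.hstack([np.clip(f(a)*1.5,0,255).astype(np.uint8),f(b)]))
```

```text
(no output)
```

View pics/l2.png

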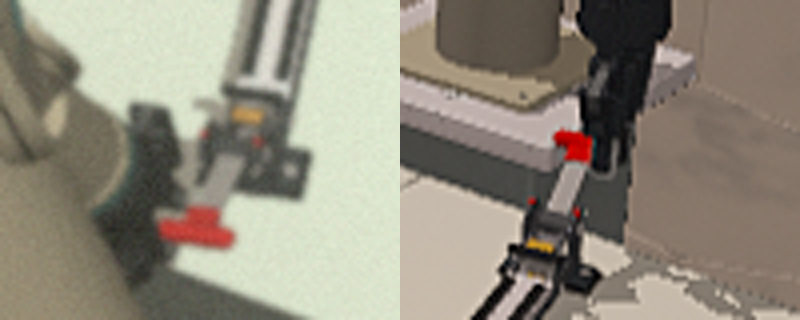

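The fingers straddle the bar's left end, clear of the shank; scene half, bar (575,145), fingers (605,120). I'll close on it.

Call:
move_arm(
  plan=[
    [[0,0,0],[0,0,0],0.1],
    [[0,0,0],[0,0,0],0.0],
    [[0,0,0],[0,0,0],0.0],
    [[0,0,0],[0,0,0],0.0],
  ],
)

```text
clock: 5.18
eef_pos: [296.2, 302.1, 79.0]
tool_rot: [-3.134, 0.002, 1.77]
force: [-16.9, -0.2, 9.0]
width: 14.2
gripper_force: 58.3
```

Call:
move_arm(
  plan=[
    [[0,0.5,6],[0,0,0],0],
    [[4,1,6],[0,0,0],0],
    [[5,1,5],[0,0,0],0],
    [[5,1,5],[0,0,0],0],
    [[6,1,4],[0,0,0],0],
    [[6,1,4],[0,0,0],0],
  ],
)

```text
clock: 5.92
eef_pos: [320.3, 307.4, 108.9]
tool_rot: [-3.13, 0.002, 1.769]
force: [-25.5, -0.5, 20.0]
width: 14.2
gripper_force: 59.7
```

Call:
move_arm(
  plan=[
    [[2,0.5,5],[0,0,0],0],
    [[6,1,4],[0,0,0],0],
    [[6,1,3],[0,0,0],0],
    [[7,1.5,2],[0,0,0],0],
    [[7,1.5,2],[0,0,0],0],
    [[7,1.5,1],[0,0,0],0],
  ],
)

```text
clock: 6.68
eef_pos: [356.9, 315.6, 127.1]
tool_rot: [-3.133, 0.001, 1.768]
force: [-20.7, -1.5, 30.4]
width: 13.9
gripper_force: 59.4
```

Run:
```python
from h import *
s=status.read_state();print(s["force"],s["torque"],s["eef_pos"])
a=cams.get_image("top")[160:240,70:170];b=cams.get_image("scene")[170:250,350:450]
f=lambda a:cv2.resize(a,(400,320),interpolation=cv2.INTER_CUBIC)
cv2.imwrite("pics/l3.png",np.hstack([np.clip(f(a)*1.5,0,255).astype(np.uint8),f(b)]))
```

```text
[-20.67828643  -1.53747868  30.35198657] [-0.77921223  4.72390465 -0.09036767] [356.86827821 315.63158135 127.14758708]
```

View pics/l3.png

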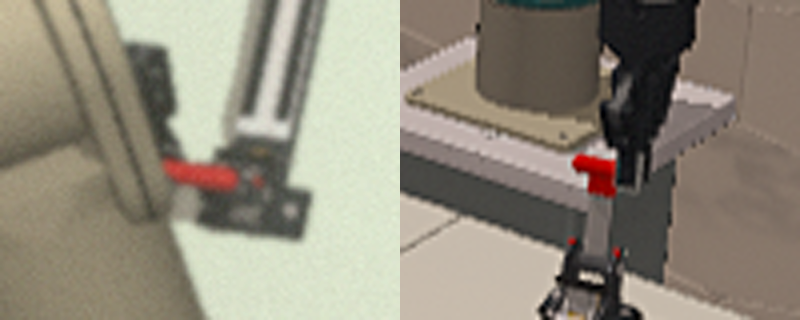

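The lever is following, with the bar gripped at scene-half (605,175) and nearly upright. I'll carry on into the notch.

Call:
move_arm(
  plan=[
    [[4,1,3],[0,0,0],0],
    [[6,1,2],[0,0,0],0],
    [[7,1.5,0],[0,0,0],0],
    [[7,1.5,0],[0,0,0],0],
    [[6,1,-1],[0,0,0],0],
    [[4,1,-1],[0,0,0],0],
    [[0,0,0],[0,0,0],0],
  ],
)

```text
clock: 7.65
eef_pos: [389.7, 323.0, 128.5]
tool_rot: [-3.13, 0.001, 1.77]
force: [-18.0, 2.2, 5.2]
width: 13.9
gripper_force: 60.4
```

Call:
move_arm(
  plan=[
    [[3,0.5,0],[0,0,0],0],
    [[0,0,0],[0,0,0],0],
  ],
)

```text
clock: 7.9
eef_pos: [389.9, 323.0, 128.4]
tool_rot: [-3.126, 0.002, 1.771]
force: [-22.3, 0.8, 9.3]
width: 13.3
gripper_force: 60.9
```

Call:
move_arm(
  plan=[
    [[-3,0,0],[0,0,0],0.2],
    [[0,0,0],[0,0,0],0.6],
    [[0,0,0],[0,0,0],1],
    [[0,0,0],[0,0,0],1],
    [[0,0,0],[0,0,0],1],
    [[0,0,30],[0,0,0],1],
    [[0,0,50],[0,0,0],1],
    [[10,-40,40],[0,0,-7],1],
    [[10,-40,20],[0,0,-7],1],
    [[10,-40,0],[0,0,-7],1],
  ],
)

```text
clock: 9.15
eef_pos: [428.5, 202.4, 271.2]
tool_rot: [3.138, -0.002, 1.395]
force: [0.5, -0.3, -0.3]
width: 85.4
gripper_force: 0.0
```

Call:
move_arm(
  plan=[
    [[2,-39.5,-10],[0,0,-6],1],
    [[2,-39.5,-10],[0,0,-6],1],
    [[2,-39.5,-10],[0,0,-6],1],
    [[2,-39.5,-10],[0,0,-6],1],
    [[2,-39.5,-10],[0,0,-6],1],
    [[2,-39.5,-10],[0,0,-6],1],
    [[2,-39.5,-10],[0,0,-6],1],
    [[3,-39.5,-10],[0,0,-6.2],1],
    [[0,0,-40],[0,0,0],1],
    [[0,0,0],[0,0,0],1],
  ],
)

```text
clock: 10.4
eef_pos: [442.0, -112.9, 147.7]
tool_rot: [-3.138, 0.004, 0.557]
force: [-1.0, 1.4, 0.4]
width: 85.7
gripper_force: 0.0
```

Run:
```python
from h import *
s=status.read_state();print(s["eef_pos"],s["tool_rot"])
T=cams.get_image("top");S=cams.get_image("scene");cv2.imwrite("pics/t4.png",T);cv2.imwrite("pics/s4.png",S)
f=lambda a:cv2.resize(a,(400,300),interpolation=cv2.INTER_CUBIC)
g=lambda a:np.clip(a.astype(float)*1.4,0,255).astype(np.uint8)
cv2.imwrite("pics/l4.png",np.vstack([np.hstack([g(f(T[120:240,80:240])),f(S[180:300,330:490])]),np.hstack([g(f(T[170:290,210:370])),f(S[160:280,200:360])])]))
```

```text
[ 442.00441347 -112.89559446  147.65945719] [-3.13786882  0.00393178  0.55745413]
```

View pics/l4.png

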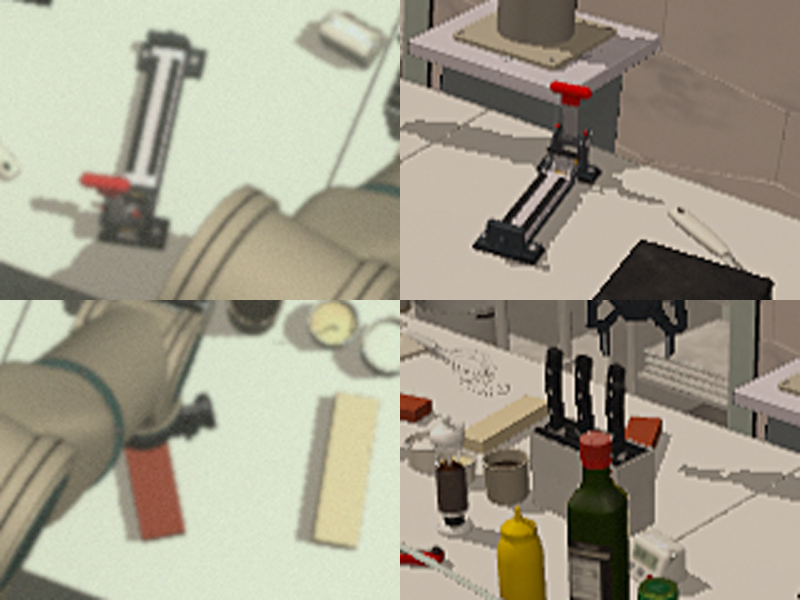

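The lever sits in the notch, with the bar at top-crop (104,183). The gripper is above the red stone at crop (150,480). I'll refine the estimates numerically and descend.

Run:
```python
from h import *
im=cv2.imread("pics/t4.png");c=lambda x,y,z:ray("top",x/2.5+80-.3,y/2.5+120-.3,z)
L,R=c(82,181,135),c(129,187,135);print("bar",L,R,(L+R)/2)
print("strips",c(159,53,30),c(143,178,30),c(143,50,30),c(175,55,30))
print("stop",c(154,40,46),c(186,46,46))
d=lambda x,y,z:ray("top",x/2.5+210-.3,y/2.5+170-120-.3,z)
print("stone end",d(140,540,25),d(185,532,25))
t=np.radians(191.6);o=[502,320.5]
for p in [[109,0,135],[-95,22,46],[-95,-22,46]]:print(p,holder(t,o,p).round(),((proj("top",holder(t,o,p))-[80,120])*2.5).round(),((proj("scene",holder(t,o,p))-[330,180])*2.5+[400,0]).round())
```

```text
bar [383.79792762 323.3617876  135.        ] [395.90139672 272.04293848 135.        ] [389.84966217 297.70236304 135.        ]
strips [580.63166058 349.90004178  30.        ] [428.87109985 301.33457254  30.        ] [577.2669394  369.78765713  30.        ] [585.18367443 330.57475655  30.        ]
stop [589.41042719 356.04613452  46.        ] [596.05844767 316.65174571  46.        ]
stone end [ 356.79939013 -137.24401626   25.        ] [ 383.8140591  -182.46942098   25.        ]
[109, 0, 135] [395. 299. 135.] [106. 179.] [568.  89.]
[-95, 22, 46] [599. 318.  46.] [185.  42.] [486. 214.]
[-95, -22, 46] [591. 361.  46.] [150.  37.] [520. 223.]
```

Call:
move_arm(
  plan=[
    [[1,-0.5,-40],[0,0,0],1],
    [[1,-0.5,-40],[0,0,0],1],
    [[1,0,-30],[0,0,0],1],
    [[1,0,-17],[0,0,0],1],
    [[0,0,-12],[0,0,0],1],
    [[0,0,0],[0,0,0],1],
  ],
)

```text
clock: 11.25
eef_pos: [449.0, -113.6, 10.9]
tool_rot: [3.141, -0.001, 0.56]
force: [0.3, 0.5, -0.5]
width: 85.7
gripper_force: 0.0
```

Call:
move_arm(
  plan=[
    [[-2,0,-6],[0,0,0],1],
    [[0,0,0],[0,0,0],0.6],
    [[0,0,0],[0,0,0],0.4],
    [[0,0,0],[0,0,0],0.4],
    [[0,0,0],[0,0,0],0.4],
    [[0,0,0],[0,0,0],0.4],
  ],
)

```text
clock: 12.0
eef_pos: [446.8, -113.9, 5.5]
tool_rot: [3.14, -0.001, 0.558]
force: [-1.1, 0.4, 6.8]
width: 51.2
gripper_force: 62.3
```

Run:
```python
from h import *
T=cv2.imread("pics/t4.png");S=cv2.imread("pics/s4.png")
t=np.radians(191.6);o=[502,320.5]
def ov(im,n,x0,y0,w,h,k,gain):
    a=cv2.resize(np.clip(im[y0:y0+h,x0:x0+w]*gain,0,255).astype(np.uint8),None,fx=k,fy=k,interpolation=cv2.INTER_CUBIC)
    def pt(p):q=(proj(n,holder(t,o,p))-[x0,y0])*k+k/2;return tuple(int(v) for v in q.round())
    for A,B,c in [([-95,22,46],[-95,-22,46],(0,255,0)),([-95,20,30],[99,20,30],(255,0,255)),([-95,-20,30],[99,-20,30],(255,0,255)),([109,28,135],[109,-28,135],(255,255,0)),([112,21.5,72],[150,21.5,72],(0,200,255)),([112,-21.5,72],[150,-21.5,72],(0,200,255))]:
        cv2.line(a,pt(A),pt(B),c,1)
    return a
a=ov(T,"top",95,125,80,100,5,1.5);b=ov(S,"scene",345,195,80,100,5,1.)
cv2.imwrite("pics/l5.png",np.hstack([a,b]))
s=status.read_state();print(s["eef_pos"],s["tool_rot"],s["width"],s["gripper_force"],s["force"])
```

```text
[ 446.781607   -113.94478759    5.50325432] [ 3.14001526e+00 -9.63431098e-04  5.58140148e-01] 51.172235258941186 62.327553033828735 [-1.05109651  0.37006185  6.7752702 ]
```

View pics/l5.png

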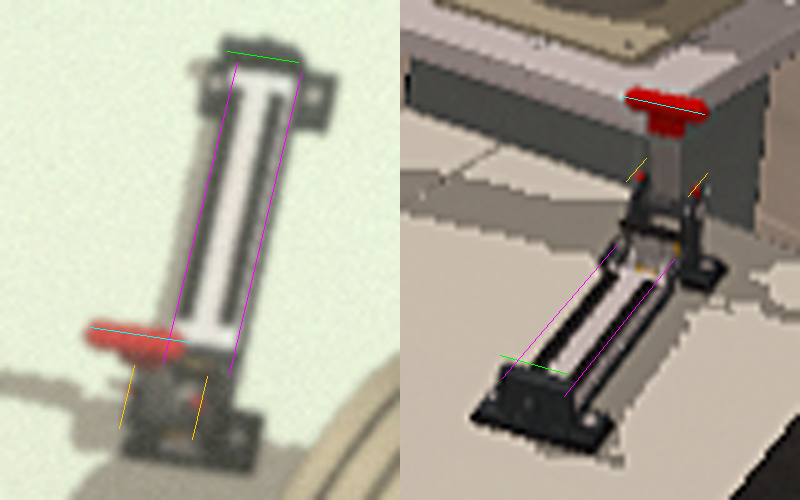

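The overlay shows the holder estimate a few mm off laterally. Strip midpoints are top (256,89) and (205,321), scene (573,362) and (645,272). Bar middles are top (136,340) and scene (666,103). I'll refit, and lift the stone meanwhile.

Run:
```python
from h import *
from scipy.optimize import least_squares
T=lambda x,y:np.array([x,y])/5+[95,125]-.5
S=lambda x,y:(np.array([x-400,y]))/5+[345,195]-.5
T0=cv2.imread("pics/top0.png")
strips=[("top",T(256,89)),("top",T(205,321)),("scene",S(573,362)),("scene",S(645,272))]
bars=[("top",T(136,340),[109,0,135]),("scene",S(666,103),[109,0,135]),("top",np.array([118.6,226.5]),[204,0,95])]
def res(v,st=strips,br=bars,full=False):
    o,t=v[:2],np.radians(v[2]);r=[]
    for n,q in st:
        w=ray(n,*q,30)[:2]-o; r.append(-np.sin(t)*w[0]+np.cos(t)*w[1])
    for n,q,p in br:
        w=ray(n,*q,p[2])[:2]-holder(t,o,p)[:2]; r+=list(w)
    return np.array(r)
for st,br in [(strips,bars),(strips[:2],bars[::2]),(strips[2:],bars[1:2])]:
    f=least_squares(res,[502,320,191.6],loss="soft_l1",f_scale=3,args=(st,br));print(f.x.round(2),res(f.x,st,br).round(1))
```

```text
[498.9  325.09 192.93] [ 2.3  1.9 -3.8 -5.9 -0.9 -1.5 -1.5 -2.1  5.3  1.7]
[501.45 323.64 192.38] [-0.5  0.6 -3.2 -1.1  3.1  1.3]
[496.33 327.68 194.22] [ 0.6 -4.3  0.5 -2.3]
```

Call:
move_arm(
  plan=[
    [[0,0,10],[0,0,0],0.4],
    [[0,0,25],[0,0,0],0.4],
    [[0,0,45],[0,0,0],0.4],
    [[0,0,45],[0,0,0],0.4],
    [[0,0,0],[0,0,0],0.4],
  ],
)

```text
clock: 12.62
eef_pos: [447.8, -114.1, 132.4]
tool_rot: [3.138, -0.005, 0.558]
force: [-0.3, 0.3, -5.2]
width: 50.8
gripper_force: 64.4
```

Call:
move_arm(
  plan=[
    [[0,45,10],[0,0,-2],0.4],
    [[0,45,10],[0,0,-2],0.4],
    [[0,45,10],[0,0,-2],0.4],
    [[0,45,10],[0,0,-2],0.4],
    [[0,45,10],[0,0,-2],0.4],
    [[5,43,10],[0,0,-2],0.4],
    [[10,43,0],[0,0,-2],0.4],
    [[12,43,0],[0,0,-2],0.4],
    [[14,43,0],[0,0,-2],0.4],
    [[14,42,0],[0,0,-1.4],0.4],
  ],
)

```text
clock: 13.88
eef_pos: [500.2, 325.8, 187.7]
tool_rot: [3.14, 0.003, 0.219]
force: [0.8, -0.8, -3.8]
width: 50.3
gripper_force: 64.4
```

Call:
move_arm(
  plan=[
    [[0,0,-40],[0,0,0],0.4],
    [[0,0,-40],[0,0,0],0.4],
    [[0,0,-20],[0,0,0],0.4],
    [[0,0,-5],[0,0,0],0.4],
    [[0,0,0],[0,0,0],0.4],
  ],
)

```text
clock: 14.5
eef_pos: [500.7, 325.0, 84.0]
tool_rot: [3.141, 0.001, 0.22]
force: [0.5, 0.3, -3.2]
width: 50.4
gripper_force: 64.3
```

Call:
move_arm(
  plan=[
    [[1,0,-15],[0,0,0],0.4],
    [[1,0,-12],[0,0,0],0.4],
    [[0,0,0],[0,0,0],0.4],
  ],
)

```text
clock: 14.88
eef_pos: [502.4, 324.4, 56.2]
tool_rot: [3.141, 0.002, 0.219]
force: [-0.3, -0.0, -3.7]
width: 50.8
gripper_force: 64.3
```

Run:
```python
from h import *
s=status.read_state();p=s["eef_pos"];print(p,s["tool_rot"][2])
T=cams.get_image("top");S=cams.get_image("scene");cv2.imwrite("pics/t6.png",T);cv2.imwrite("pics/s6.png",S)
t=np.radians(192.6);o=[500.5,324.5]
def ov(im,n,x0,y0,w,h,k,gain):
    a=cv2.resize(np.clip(im[y0:y0+h,x0:x0+w]*gain,0,255).astype(np.uint8),None,fx=k,fy=k,interpolation=cv2.INTER_CUBIC)
    def pt(p):q=(proj(n,holder(t,o,p))-[x0,y0])*k+k/2;return tuple(int(v) for v in q.round())
    for A,B,c in [([-95,22,46],[-95,-22,46],(0,255,0)),([-95,20,30],[-95,-20,30],(255,0,255)),([109,28,135],[109,-28,135],(255,255,0)),([99,20,45],[99,-20,45],(0,200,255))]:
        cv2.line(a,pt(A),pt(B),c,1)
    return a
cv2.imwrite("pics/l6.png",np.hstack([ov(T,"top",95,125,80,100,5,1.5),ov(S,"scene",345,195,80,100,5,1.)]))
```

```text
[502.4281759  324.37548575  56.15998908] 0.21940190524653524
```

View pics/l6.png

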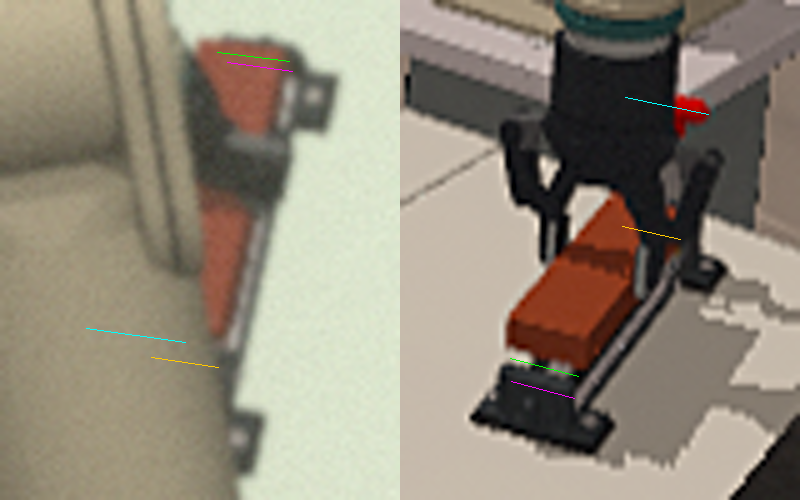

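The top half shows the stone over the bed, with its far end at (245,45). The scene half shows the stone's end face at (545,350) just above the stop at (538,375). I'll check the lateral offset numerically from edges.

Run:
```python
from h import *
t=np.radians(192.6);o=[500.5,324.5]
S=lambda P:((proj("scene",P)-[345,195])*5+2.5+[400,0]).round(0)
T=lambda P:((proj("top",P)-[95,125])*5+2.5).round(0)
s=np.array([502.4,324.4]);a=.2194
def st(x,y,z):return holder(a+np.pi,s,[x,y,z])
print("stone bottom end corners",[S(st(-90,y,50.7)) for y in(26,-26)],"top",[S(st(-90,y,75.7)) for y in(26,-26)])
print("T stone top end",[T(st(-90,y,75.7)) for y in(26,-26)],"T right long edge mid/near",T(st(0,26,75.7)),T(st(60,26,75.7)))
print("stop top x-95/-105",[S(holder(t,o,[x,y,46])) for x in(-95,-105) for y in(22,-22)])
print("feet outer T",[T(holder(t,o,[x,41,8])) for x in(-100,130)],"S",[S(holder(t,o,[x,y,8])) for x in(-100,130) for y in(41,-41)])
```

```text
stone bottom end corners [array([505., 347.]), array([586., 369.])] top [array([507., 311.]), array([589., 333.])]
T stone top end [array([283.,  48.]), array([197.,  36.])] T right long edge mid/near [251. 190.] [230. 287.]
stop top x-95/-105 [array([510., 358.]), array([578., 376.]), array([503., 365.]), array([572., 384.])]
feet outer T [array([335.,  82.]), array([258., 438.])] S [array([475., 406.]), array([601., 442.]), array([605., 247.]), array([721., 275.])]
```

Stone and holder agree to about 1 mm laterally. I'll lower gently.

Call:
move_arm(
  plan=[
    [[0,0,-6],[0,0,0],0.4],
    [[0,0,-6],[0,0,0],0.4],
    [[0,0,-4],[0,0,0],0.4],
    [[0,0,-2],[0,0,0],0.4],
    [[0,0,0],[0,0,0],0.4],
  ],
)

```text
clock: 15.6
eef_pos: [502.9, 325.1, 39.2]
tool_rot: [3.142, 0.0, 0.22]
force: [0.1, 0.2, -3.9]
width: 50.7
gripper_force: 64.5
```

Call:
move_arm(
  plan=[
    [[0,0,-1],[0,0,0],0.4],
    [[0,0,-1],[0,0,0],0.4],
    [[0,0,0],[0,0,0],0.4],
  ],
)

```text
clock: 15.98
eef_pos: [503.0, 325.1, 37.3]
tool_rot: [-3.142, 0.0, 0.219]
force: [0.3, -0.0, -3.7]
width: 50.1
gripper_force: 64.5
```

Call:
move_arm(
  plan=[
    [[0,0,-1],[0,0,0],0.4],
    [[0,0,-1],[0,0,0],0.4],
    [[0,0,0],[0,0,0],0.4],
  ],
)

```text
clock: 16.35
eef_pos: [503.1, 325.1, 35.6]
tool_rot: [3.142, -0.0, 0.219]
force: [-1.6, -1.2, -0.5]
width: 50.7
gripper_force: 64.7
```

Call:
move_arm(
  plan=[
    [[0,0,-1],[0,0,0],0.4],
    [[0,0,0],[0,0,0],0.4],
  ],
)

```text
clock: 16.6
eef_pos: [503.1, 325.2, 35.6]
tool_rot: [3.141, -0.001, 0.22]
force: [-2.1, -2.1, 7.1]
width: 50.6
gripper_force: 65.8
```

Call:
move_arm(
  plan=[
    [[0,0,0],[0,0,0],0.65],
    [[0,0,0],[0,0,0],0.8],
    [[0,0,0],[0,0,0],1],
    [[0,0,0],[0,0,0],1],
    [[0,0,0],[0,0,0],1],
    [[0,0,30],[0,0,0],1],
    [[0,0,45],[0,0,0],1],
    [[0,0,45],[0,0,0],1],
    [[0,0,45],[0,0,9],1],
    [[0,0,20],[0,0,9],1],
  ],
)

```text
clock: 17.85
eef_pos: [503.9, 326.1, 222.4]
tool_rot: [-3.142, -0.004, 0.539]
force: [-0.5, -0.0, -0.7]
width: 85.0
gripper_force: 0.0
```

Call:
move_arm(
  plan=[
    [[-14,0,0],[0,0,9],1],
    [[-14,0,0],[0,0,9],1],
    [[-14,0,0],[0,0,9],1],
    [[-14,0,0],[0,0,9],1],
    [[-14,0,0],[0,0,9],1],
    [[-14,-1,0],[0,0,9],1],
    [[-14,-1,0],[0,0,9],1],
    [[-16,-1,0],[0,0,8.7],1],
    [[0,0,-40],[0,0,0],1],
    [[0,0,0],[0,0,0],1],
  ],
)

```text
clock: 19.1
eef_pos: [387.9, 320.3, 177.6]
tool_rot: [-3.137, 0.003, 1.785]
force: [0.4, -1.1, 0.8]
width: 85.1
gripper_force: 0.0
```

Run:
```python
from h import *
S=cams.get_image("scene");T=cams.get_image("top");cv2.imwrite("pics/s7.png",S);cv2.imwrite("pics/t7.png",T)
for n,im in(("top",T),("scene",S)):
    h=cv2.cvtColor(im,cv2.COLOR_BGR2HSV).astype(int);m=((h[...,0]<10)|(h[...,0]>172))&(h[...,1]>95)&(h[...,2]>50)
    x0,y0=(95,125) if n=="top" else (345,195)
    w=np.zeros_like(m);w[y0:y0+100,x0:x0+80]=1;k,l,st,c=cv2.connectedComponentsWithStats((m&w).astype(np.uint8))
    print(n,[(st[i].tolist(),c[i].round(1)) for i in range(1,k) if st[i,4]>15])
t=np.radians(192.6);o=[500.5,324.5]
for n in("top","scene"):
    print(n,[proj(n,holder(t,o,[x,y,z])).round(1).tolist() for x,y,z in[(-92,26,55),(-92,-26,55),(88,26,55),(88,-26,55),(-2,0,55)]])
```

```text
top []
scene [([390, 212, 17, 11, 112], array([398.2, 216.9])), ([366, 239, 36, 36, 640], array([384.2, 255.6]))]
top [[152.6, 136.7], [135.6, 134.4], [140.0, 193.6], [122.6, 191.2], [137.8, 163.6]]
scene [[365.7, 262.7], [382.0, 267.1], [386.3, 238.0], [401.5, 241.6], [384.3, 251.7]]
```

The stone sits as planned: scene blob 366–402 × 239–275 against predicted 366–402 × 238–275. The lever is still cocked. I'll grip the bar.

Call:
move_arm(
  plan=[
    [[1,2,-30],[0,0,0],1],
    [[0,0,-18],[0,0,0],1],
    [[0,0,-9],[0,0,0],1],
    [[0,0,0],[0,0,0],0.5],
    [[0,0,0],[0,0,0],0.3],
    [[0,0,0],[0,0,0],0.3],
    [[0,0,0],[0,0,0],0.3],
  ],
)

```text
clock: 20.08
eef_pos: [390.2, 324.3, 122.7]
tool_rot: [3.141, -0.0, 1.785]
force: [-0.1, 0.1, 0.8]
width: 25.4
gripper_force: 0.0
```

Call:
move_arm(
  plan=[
    [[0,0,0],[0,0,0],0.15],
    [[0,0,0],[0,0,0],0],
    [[0,0,0],[0,0,0],0],
    [[0,0,0],[0,0,0],0],
  ],
)

```text
clock: 20.58
eef_pos: [389.0, 324.0, 122.8]
tool_rot: [-3.14, 0.001, 1.786]
force: [-2.3, -0.3, 5.5]
width: 13.9
gripper_force: 58.7
```

Call:
move_arm(
  plan=[
    [[-7,-1.6,1.5],[0,0,0],0],
    [[-7,-1.6,1],[0,0,0],0],
    [[-7,-1.6,0],[0,0,0],0],
    [[-7,-1.6,0],[0,0,0],0],
    [[-7,-1.6,-1],[0,0,0],0],
    [[-7,-1.6,-1.5],[0,0,0],0],
  ],
)

```text
clock: 21.32
eef_pos: [347.4, 314.7, 122.8]
tool_rot: [3.141, -0.001, 1.784]
force: [-1.4, 2.4, -6.7]
width: 13.8
gripper_force: 63.2
```

Call:
move_arm(
  plan=[
    [[-7,-1.6,-2.5],[0,0,0],0],
    [[-6.5,-1.5,-2.5],[0,0,0],0],
    [[-6.5,-1.4,-3.5],[0,0,0],0],
    [[-6,-1.3,-4],[0,0,0],0],
  ],
)

```text
clock: 21.82
eef_pos: [320.5, 309.6, 109.7]
tool_rot: [-3.141, -0.002, 1.787]
force: [-0.1, -0.6, 8.0]
width: 14.0
gripper_force: 61.8
```

Call:
move_arm(
  plan=[
    [[-5.5,-1.2,-4.5],[0,0,0],0],
    [[-5.5,-1.2,-5],[0,0,0],0],
    [[-4.6,-1,-5.5],[0,0,0],0],
    [[-4.6,-1,-6],[0,0,0],0],
    [[-3.8,-0.8,-6],[0,0,0],0],
    [[0,0,-3],[0,0,0],0],
    [[0,0,0],[0,0,0],0],
  ],
)

```text
clock: 22.7
eef_pos: [296.0, 304.0, 79.5]
tool_rot: [-3.139, -0.001, 1.786]
force: [-6.7, 1.3, 12.3]
width: 13.4
gripper_force: 66.6
```

Call:
move_arm(
  plan=[
    [[0,0,-3],[0,0,0],0],
    [[0,0,0],[0,0,0],0],
  ],
)

```text
clock: 22.95
eef_pos: [294.9, 305.4, 76.6]
tool_rot: [-3.138, -0.005, 1.787]
force: [-10.7, 6.3, -1.2]
width: 13.5
gripper_force: 59.9
```

Call:
move_arm(
  plan=[
    [[0,0,3],[0,0,0],0.3],
    [[0,0,0],[0,0,0],0.7],
    [[0,0,0],[0,0,0],1],
    [[0,0,0],[0,0,0],1],
    [[0,0,0],[0,0,0],1],
    [[0,0,30],[0,0,0],1],
    [[0,0,50],[0,0,0],1],
    [[20,-10,50],[0,0,0],1],
    [[35,-35,30],[0,0,-5],1],
    [[35,-45,0],[0,0,-5],1],
  ],
)

```text
clock: 24.2
eef_pos: [390.3, 214.2, 242.3]
tool_rot: [3.136, -0.003, 1.609]
force: [0.7, 0.9, -0.8]
width: 85.2
gripper_force: 0.0
```

Call:
move_arm(
  plan=[
    [[20,-50,0],[0,0,-5],1],
    [[10,-55,0],[0,0,-5],1],
    [[0,-55,0],[0,0,-5],1],
    [[0,-55,0],[0,0,-5],1],
    [[0,-50,0],[0,0,0],1],
    [[0,0,0],[0,0,0],1],
  ],
)

```text
clock: 24.95
eef_pos: [417.2, -55.8, 239.3]
tool_rot: [-3.14, 0.002, 1.253]
force: [-0.6, 0.2, 0.3]
width: 85.3
gripper_force: 0.0
```

Run:
```python
from h import *
T=cams.get_image("top");S=cams.get_image("scene")
t=np.radians(192.6);o=[500.5,324.5]
def ov(im,n,x0,y0,w,h,k,gain):
    a=cv2.resize(np.clip(im[y0:y0+h,x0:x0+w]*gain,0,255).astype(np.uint8),None,fx=k,fy=k,interpolation=cv2.INTER_CUBIC)
    def pt(p):q=(proj(n,holder(t,o,p))-[x0,y0])*k+k/2;return tuple(int(v) for v in q.round())
    for A,B,c in [([-95,22,46],[-95,-22,46],(0,255,0)),([204,28,95],[204,-28,95],(255,255,0)),([85,26,55],[85,-26,55],(0,255,255))]: cv2.line(a,pt(A),pt(B),c,1)
    return a
cv2.imwrite("pics/l8.png",np.hstack([ov(T,"top",95,125,80,120,5,1.5),ov(S,"scene",345,180,80,120,5,1.)]))
```

```text
(no output)
```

View pics/l8.png

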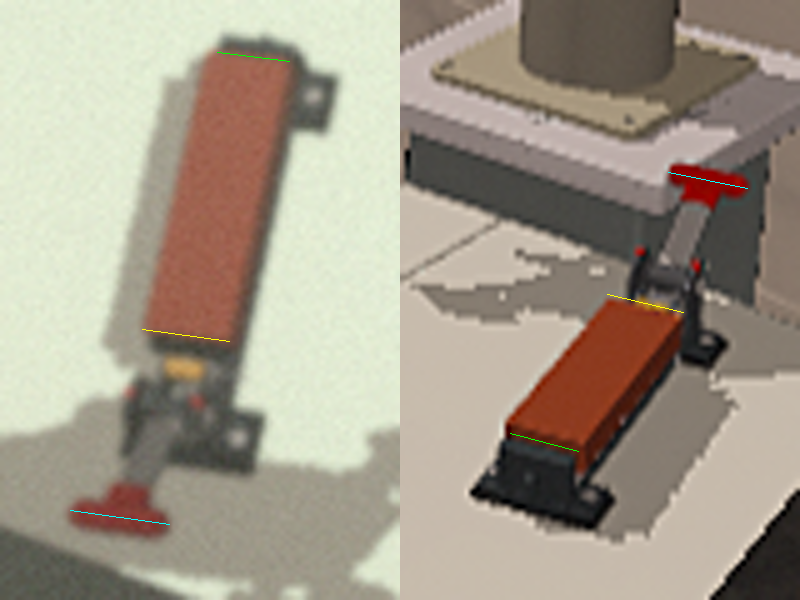

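The stone is seated square on the bed against the stop, and the jaw is shut on it. The lever bar at top (120,515) matches the down mark. I'll make one numeric check against the start image, then hand in.

Run:
```python
from h import *
S=cams.get_image("scene");S0=cv2.imread("pics/scene0.png")
ok=[]
for im in(S0,S):
    a=im[195:225,390:425].astype(int);m=(a[...,2]>120)&(a[...,1]<60);ys,xs=np.where(m);ok.append(np.r_[xs.mean(),ys.mean(),len(xs)]);print(ok[-1].round(2))
if np.abs(ok[0]-ok[1])[:2].max()<.7: print(ctrl.finish_job())
```

```text
[15.66 20.54 76.  ]
[15.88 21.17 72.  ]
the job is handed in; nothing more can be done
None
```

The job is handed in: the brick-red stone lies square on the bed against the end stop with the jaw shut on it. The lever is back down, its bar within a pixel of its starting place in the camera image. The robot is clear, and I moved nothing else on the counter; the clock was at about 25 s.

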